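# Shut and lock the mouse-proof seed bin

### The arm

A 6-joint arm with a two-finger parallel gripper is mounted at the origin on the work surface. World frame = base frame: x ahead of the robot, y to its left, z up, the work surface at z = 0. Lengths are in m, angles in degrees, forces in N, time in s.
With the tool pointing down it reaches from about 0.4 to 0.825 m from the base axis. Payload 7 kg.
Tool frame: the origin (TCP) lies midway between the tips of the shut fingers; the grasp point (between the pads) lies hold_point_z behind it (hold_point_z is the distance from the TCP to the grasp point, in m); z points along the fingers, y is the line along which they close (so a half turn about z gives the same grasp; the last joint's range is limited). The gripper opens to 88 mm and grips with 3 to 60 N. Pads are 19 mm wide; open, the fingers measure 130 mm over their backs; the gripper's body (78 mm by 193 mm) begins 47 mm behind the grasp point.
Start: joints at [-52.878, 20.546, 0.682, 0, -70.136, -16.507], TCP at [0.238, -0.632, 0.227] pointing down, gripper open.
Joint ranges: [-176.03, 176.03], [-82.01, 121.73], [-58.28, 71.71], [-173.87, 95.51], [-174.79, -0.11], [-173.66, 173.66]. Speed limits (degrees/s): [136.94, 136.94, 172.46, 180, 180, 180].

### API

Orientations are given as [roll, pitch, yaw] about the fixed x, y, z axes, in that order (R = Rz(yaw) Ry(pitch) Rx(roll)).
In Python, from plant import * gives the robot as it stands.
- The arm moves only by the tool step_arm, never from a script. Its argument "steps" is a list that holds one entry, the list of rows, each a list of 6 numbers: the shift along the tool's x, y, z scaled (see below), then the turn, a rotation vector about the tool's x, y, z scaled (see below). In form: [[[tx, ty, tz, wx, wy, wz], ...]]. A call has 1 to 20 rows; each row is the pose to reach, as a shift and turn from the pose commanded when the call began, along the tool's axes at that moment; what a row does not reach only later rows make up. The controller multiplies each number of a shift by 100 mm and each number of a turn by 0.5 rad. A row lasts 1/10 s, in which the tool goes at most 50 mm and 8.59 degrees, less where a joint would pass 70% of its speed; a pose out of reach is approached as far as the arm can. A call with a number of a shift or a turn outside -1 to 1 is refused whole. A call with a gripper value outside its range is refused whole. "jaw" is the closure in counts, from 0 (fully open) to 255 (shut), set as the call begins (left out, the last holds). The fingers move at their own pace and stop on an object; the grip force is fixed at half the most. Time passes only in rows, so rows that repeat a pose let the fingers close. It gives the time, the measured TCP pose, the force, the opening and the grip force at its end, in the units of the state.
- get_obs(): the state, without advancing time (a new reading comes with each control period).
- snapshot(name): name is "scene" or "top" or "wrist"; returns (picture, depth): 420x560x3 uint8, red, green, blue; 420x560 float32, m along the optical axis (not along the pixel's ray), 0 where there is no reading.
- calibration(name): a dict with "mtx" (3x3 intrinsics, pixels), "rvec" (rotation vector, rad) and "tvec" (3), from world to camera coordinates, as OpenCV has them. Camera axes: x right, y down, z forward; pixel columns grow to the right and rows downward; lengths in m; the calibration is good to about 2 mm. A picture is of the moment at which its call begins: read the wrist's pose just before it. calibration takes no time and is no camera call; for the wrist camera it gives the pose at the moment of the call.
- close_job(): hands the job in; it is judged then, once.
The state is a dict: "clock": time; "joint_pos": joint angles; "qvel": joint speeds; "tau": joint torques, N m; "tool_pos": TCP position; "orientation": TCP orientation; "force": force on the tool from outside, world axes, zero at the start; "moment": the same for the moment, N m; "opening": finger opening in m; "gripper_force": force on a finger pad.
Only numpy, scipy, OpenCV 4.12 (cv2) and the standard library are available. Lean on these libraries where they do the work, as an engineer would, in place of code of your own. Each camera call takes 0.05 s, during which the arm holds its last target. There are 200 camera calls.

### The job

Shut the seed bin against mice: lower its standing lid gently by the T-handle, never letting it drop or slam, feel for the keeper slot underneath until the T-handle's lug drops in and the lid sits on its rubber seal, then press down and turn the T-handle clockwise until the bayonet locks fully home, and let go. Go by feel and never force the lug against the keeper; leave the pots, jar, hand fork and dibber where they are.

Things in the scene. Friction and masses are not known exactly. Their poses are not given: they have to be found in the camera images.
- bin: Galvanized seed bin, a sheet-steel box 170 (x, front to back) x 260 (y) x 116 mm high with seed envelopes inside, fixed to the bench. Origin: centre of its underside; x points from its front to its back (hinge side), y to its left, z up. The lid, hinged along its back, carries a T-handle that locks into the keeper inside the front wall.
- keeper: Keeper bracket inside the bin's front wall; origin on its top, 112 mm above the bench, right under the T-handle's axis when shut; axes as the bin's. In it is clamped a level plate 5 mm thick, 49 x 36 mm, with one straight slot 34 x 13 mm. The slot runs roughly along y but the plate is clamped turned up to 0.5 rad either way, which is not given: look before shutting, or feel for it.
- lid_hinge (a point): Middle of the lid's hinge line, at the back of the bin 122 mm above the bench; the line runs along the bin's y and the lid's flat underside lies on it.
- lid (a joint): Lid angle, rad: 0 pressed right down, 1.57 upright, stop at 1.66. Steel lid 175 (hinge line to front edge) x 270 mm, 4 mm thick, 12 mm turned-down edge, 0.35 to 0.7 kg. Hinge slightly stiff (0.15 N m): stays put near upright, falls from below about 1.2. Under its own weight the seal holds it 4 to 8 mm up at the T-handle (0.03 to 0.05 rad); 9 to 13 N down on the T-handle presses it to 0.
- thandle (a joint): Turn of the T-handle, rad, seen from outside the lid: 0 = bar parallel to the lid's front edge, growing clockwise; stops at -0.7 and at 1.25 = locked. Turns stiffly (0.12 N m). It turns on under the keeper only with the lid within 2 mm of right down; let go then, the seal pushes the lug up against the keeper and the lid stays near 0.013 rad.
- thandle_bar (a point): Middle of the T-handle's bar: round steel, 13 mm thick, 100 mm long, on a 12 mm stem, centre line 50 mm off the lid's outer face, 145 mm from the hinge line, on the lid's centre line. Axes: y along the bar, z along the stem away from the lid. Below the lid its spindle carries a lug bar 26 x 8 x 5 mm, parallel to the handle bar, its underside 30 mm below the lid's outer face.
- thandle_left (a point): Point on the bar's centre line 30 mm from its middle, to the bin's left when the turn is 0: half-way along that arm, clear of the stem.
- thandle_right (a point): The same on the other arm, 30 mm to the bin's right. Lug and slot: within about 0.17 rad of the slot's direction the lug drops through it; turned farther it rests on the keeper and the lid stays some 12 mm up (0.085 rad).
- pot_a: Bystander: black nursery pot, 110 mm across, 95 mm high; origin under its base.
- pot_b: Bystander: a second black nursery pot, the same.
- clay_pot: Bystander: terracotta pot, 100 mm across, 85 mm high; origin under its base.
- seed_jar: Bystander: jar, 64 mm across, 95 mm high; origin under its base.
- fork: Bystander: orange plastic hand fork lying flat, 250 mm long along its x, 25 mm high.
- dibber: Bystander: bamboo dibber lying down, 210 mm long along its x, 23 mm thick.

How it is judged (in metres and radians):
On the way, in this order (a step that is already met when the one before it is completed fails the run):
1. the lid has been lowered until it rests on the bin (value of joint lid below 0.1 rad), for 0.2 s.
2. the T-handle is turned home with the lid down (value of joint thandle above 1.08 rad and value of joint lid below 0.022 rad), for 0.2 s.
At the end, for the whole second after the job is handed in: The lid is shut and held down by the bayonet (lid angle below 0.022 rad, at rest) with the T-handle turned clockwise past 1.08 rad of its 1.25 rad, and the robot has let go (all of step 2 and velocity of joint lid below 0.05 rad/s); the robot touches nothing.
It fails at once if the lid drops or slams: it moves down faster than 1.2 rad/s (about 21 cm/s at its front edge) within the last 0.2 rad (value of joint lid below 0.2 rad and velocity of joint lid below -1.2 rad/s).
It fails at once if the lug is forced: lid and T-handle bear on the keeper with over 40 N (contact force between bin and keeper above 40 N).
It fails at once if a bystander (pot, clay pot, jar, hand fork or dibber) is shifted more than 4 cm (distance of any of pot_a, pot_b, clay_pot, seed_jar, fork, dibber from where it was at the start of the episode above 0.04 m).
It also fails if it takes over 72 s, if anything falls off the work surface, if the arm or the gripper's body presses on something with over 40 N, if the wrist force passes 120 N, or if a joint passes its speed limit or range.

## Working session

There is one attempt and no reset: what is moved stays moved. The work goes in short steps, Python scripts to look and compute and a tool call to move; the robot and the scene stay as the last step left them, time stands still between calls to the robot, and variables do not carry over. Pictures are saved under pics/ and viewed, at most 10 in all, crops included, and the job is handed in when it is done.

Besides the shell and the picture viewer there is one more tool, called after "Request:" by a JSON object that holds its "api" and its "payload". step_arm: Moves the arm, as the interface text tells. Its arguments: {"type":"object","properties":{"steps":{"type":"array","items":{"type":"array","items":{"type":"array","items":{"type":"number","minimum":-1,"maximum":1}}}},"jaw":{"type":"number"}},"required":["steps"]}

```bash
ls; mkdir -p pics
python3 - <<'E'
from plant import *
import cv2,numpy as np
print(get_obs())
for n in("scene","top"):
    p,d=snapshot(n); cv2.imwrite(f"pics/{n}0.png",p[:,:,::-1]); np.save(f"pics/{n}0.npy",d)
    c=calibration(n); print(n,c)
    R=cv2.Rodrigues(np.array(c["rvec"]))[0]; print("campos",-R.T@np.array(c["tvec"]).ravel())
E
```

```text
pics
{'clock': 0.0, 'joint_pos': array([-5.28776578e+01,  2.05914338e+01,  6.34508177e-01, -1.98127164e-02,
       -7.01352486e+01, -1.65068471e+01]), 'qvel': array([-0.00448405,  0.08349769,  0.12738507,  0.06898504, -0.04063029,
        0.01138314]), 'tau': array([-2.57476012e-05, -5.82713449e+01,  2.93054062e+01,  6.99748322e+00,
        6.92470014e-03, -2.23899474e-04]), 'tool_pos': array([ 0.23747044, -0.63133688,  0.22562924]), 'orientation': array([ 1.79906332e+02, -8.33431749e-03, -1.59391245e+02]), 'force': array([-0.27563457, -0.36267482, -1.03179106]), 'moment': array([ 0.01648819,  0.00817186, -0.04488854]), 'gripper_force': 0.0, 'opening': 0.08779593475352626}
scene {'mtx': array([[536.9904691 ,   0.        , 274.30299289],
       [  0.        , 536.9904691 , 198.87733911],
       [  0.        ,   0.        ,   1.        ]]), 'rvec': array([ 2.01265249,  1.58286534, -0.56012653]), 'tvec': array([-0.19323036, -0.2874795 ,  1.84838801])}
campos [ 1.38516209 -0.12612074  1.26567777]
top {'mtx': array([[438.80278442,   0.        , 281.74804023],
       [  0.        , 438.80278442, 210.61262395],
       [  0.        ,   0.        ,   1.        ]]), 'rvec': array([ 2.19244438, -2.19043179,  0.03888635]), 'tvec': array([0.07929914, 0.54133577, 1.16277058])}
campos [0.48534024 0.0655565  1.18807213]
```

View pics/scene0.png

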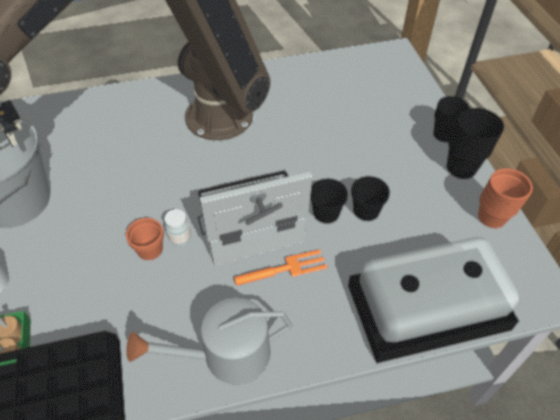

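View pics/top0.png

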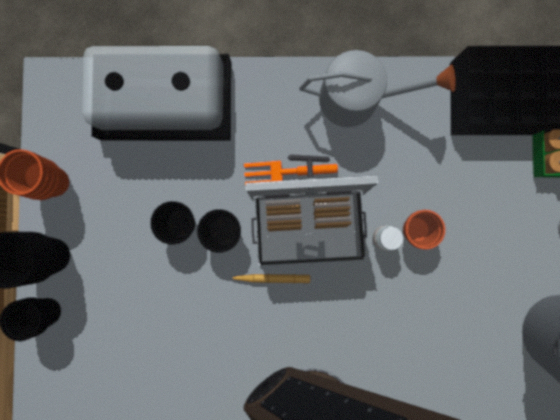

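The scene view shows the lid upright with the T-handle facing away from the robot (bar at about (262,205)). The top view shows the bar at (309,158), the lid edge at row 184, and the dark keeper plate at (312,247) on the robot side of the bin.

```bash
cat > h.py <<'E'
import cv2,numpy as np
def cam(c):
    R=cv2.Rodrigues(np.array(c["rvec"]))[0]; t=np.array(c["tvec"]).ravel(); return np.array(c["mtx"]),R,t
def cloud(d,c):
    K,R,t=cam(c); v,u=np.mgrid[:d.shape[0],:d.shape[1]]
    P=np.stack([(u-K[0,2])/K[0,0]*d,(v-K[1,2])/K[1,1]*d,d],-1)
    return (P-t)@R
def ray(px,c,z):
    K,R,t=cam(c); o=-R.T@t; r=R.T@np.linalg.inv(K)@np.array([*px,1.]); return o+r*(z-o[2])/r[2]
def pix(P,c):
    K,R,t=cam(c); q=K@(R@np.array(P)+t); return q[:2]/q[2]
E
python3 - <<'E'
from plant import *
from h import *
np.set_printoptions(precision=4,suppress=True)
ct=calibration("top");cs=calibration("scene")
Wt=cloud(np.load("pics/top0.npy"),ct);Ws=cloud(np.load("pics/scene0.npy"),cs)
def stat(n,P):
    print(n,len(P),np.median(P,0),P.min(0),P.max(0), "yaw of long axis",end=" ")
    v=np.linalg.svd(P[:,:2]-P[:,:2].mean(0),full_matrices=False)[2][0]; print(np.degrees(np.arctan2(v[1],v[0])))
W=Wt[145:175,280:340].reshape(-1,3); stat("bar top",W[(W[:,2]>.24)&(W[:,2]<.3)])
W=Wt[172:200,235:390].reshape(-1,3); stat("lid edge",W[(W[:,2]>.26)&(W[:,2]<.33)])
W=Wt[238:262,290:335].reshape(-1,3); stat("keeper",W[(W[:,2]>.095)&(W[:,2]<.125)])
W=Wt[190:270,245:375].reshape(-1,3); stat("rim",W[(W[:,2]>.105)&(W[:,2]<.13)])
W=Ws[180:230,235:290].reshape(-1,3); print(np.histogram(W[:,0],20)); 
W=Ws[180:260,205:310].reshape(-1,3); m=(W[:,2]>.14)&(W[:,2]<.31);W=W[m]; stat("lidface",W)
# lid plane
m=np.abs(W[:,0]-np.median(W[:,0]))<.012; A=np.c_[W[m][:,1:],np.ones(m.sum())]; print("x=a y+b z+c",np.linalg.lstsq(A,W[m][:,0],rcond=None)[0])
p=cv2.imread("pics/top0.png"); cv2.imwrite("pics/crop1.png",cv2.resize(p[145:275,240:390],None,fx=5,fy=4.5,interpolation=cv2.INTER_CUBIC))
E
```

```text
bar top 326 [0.6385 0.0194 0.269 ] [ 0.6059 -0.0252  0.2431] [0.6482 0.0637 0.2903] yaw of long axis -88.91346029365603
lid edge 1151 [0.5844 0.0168 0.2954] [ 0.5655 -0.1181  0.2608] [0.611  0.1518 0.3004] yaw of long axis -86.81994710286854
keeper 336 [0.44   0.0094 0.1079] [ 0.4134 -0.0322  0.0996] [0.4622 0.0436 0.1204] yaw of long axis 92.79327659684182
rim 1165 [0.4648 0.0092 0.1237] [ 0.406  -0.1211  0.105 ] [0.5874 0.1485 0.13  ] yaw of long axis 93.80249971326981
(array([   2,    5,  168,    0,    0, 2318,  246,    0,    0,    0,    0,
          0,    0,    0,    0,    0,    0,    0,    0,   11]), array([0.3017, 0.3559, 0.4101, 0.4642, 0.5184, 0.5726, 0.6267, 0.6809,
       0.7351, 0.7893, 0.8434, 0.8976, 0.9518, 1.006 , 1.0601, 1.1143,
       1.1685, 1.2226, 1.2768, 1.331 , 1.3852]))
lidface 4227 [0.5916 0.0079 0.2427] [ 0.5736 -0.1183  0.1401] [0.6518 0.152  0.3019] yaw of long axis -87.04281709063038
x=a y+b z+c [-0.0532  0.0249  0.5858]
```

View pics/crop1.png

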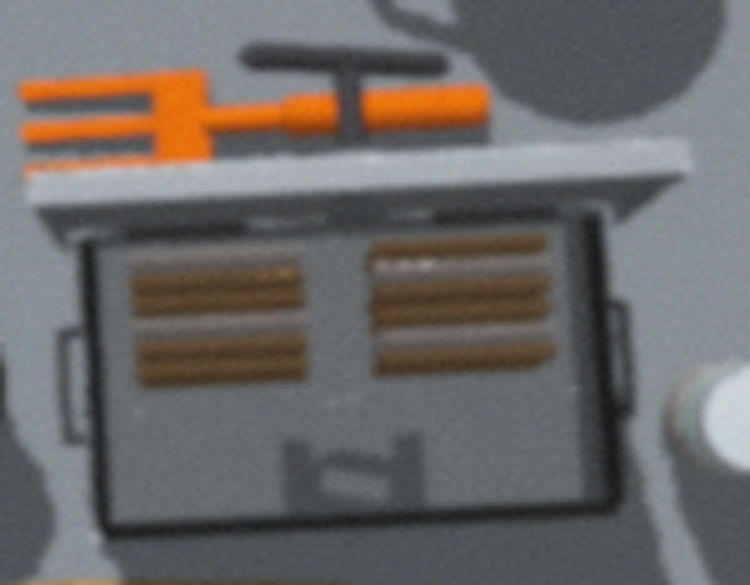

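The crop shows the keeper at about (355,475), its slot's right end lower than the lid edge's line (turned clockwise from above), and the bar slightly tilted too. Next I measure the bar's line and the slot.

```bash
python3 - <<'E'
from plant import *
from h import *
np.set_printoptions(precision=4,suppress=True)
ct=calibration("top");cs=calibration("scene")
Wt=cloud(np.load("pics/top0.npy"),ct);Ws=cloud(np.load("pics/scene0.npy"),cs)
for n,W in(("top",Wt[140:175,270:350]),("scene",Ws[175:240,230:295])):
    P=W.reshape(-1,3); P=P[(P[:,0]>.622)&(P[:,0]<.67)&(P[:,2]>.2)&(P[:,2]<.32)]
    c=P.mean(0); v=np.linalg.svd(P-c,full_matrices=False)[2][0]; t=(P-c)@v
    print(n,len(P),"c",c,"dir",v,"ends",c+v*t.min(),c+v*t.max())
# slot: bright pixels in the keeper in the top picture
p=cv2.cvtColor(cv2.imread("pics/top0.png"),cv2.COLOR_BGR2GRAY)[242:260,296:328]
b=cv2.resize(p,None,fx=8,fy=8,interpolation=cv2.INTER_CUBIC)
th,m=cv2.threshold(b,0,255,cv2.THRESH_OTSU); n,l,s,ce=cv2.connectedComponentsWithStats(m)
for i in range(1,n):
    if s[i,4]<200: continue
    q=np.argwhere(l==i)[:,::-1].astype(np.float32); r=cv2.minAreaRect(q)
    box=cv2.boxPoints(r)/8+[296,242]; B=np.array([ray(x,ct,.110)[:2] for x in box]); print(s[i],r[2]); print(B)
E
cat /dev/null
```

```text
top 278 c [0.6392 0.0207 0.2684] dir [-0.0285  0.9049  0.4246] ends [ 0.6406 -0.0267  0.2461] [0.6378 0.0632 0.2883]
scene 255 c [0.6435 0.0202 0.2673] dir [ 0.0282 -0.9007 -0.4335] ends [0.6421 0.0626 0.2877] [ 0.6449 -0.0244  0.2458]
[   0    0  192  135 6365] 90.0
[[ 0.4597  0.0436]
 [ 0.4598 -0.0148]
 [ 0.4189 -0.0147]
 [ 0.4188  0.0436]]
[ 222    0   34  123 3403] 90.0
[[ 0.4598 -0.0243]
 [ 0.4598 -0.0344]
 [ 0.4226 -0.0343]
 [ 0.4226 -0.0242]]
[  62   53  117   67 5354] 11.51383113861084
[[ 0.4293  0.0258]
 [ 0.4448  0.0226]
 [ 0.4377 -0.0125]
 [ 0.4223 -0.0093]]
```

```bash
cat > plan.py <<'E'
import numpy as np
from scipy.spatial.transform import Rotation as Rn
from plant import *
def pose():
    o=get_obs(); return np.array(o["tool_pos"]),Rn.from_euler("xyz",o["orientation"],degrees=True)
def rel(p,R,q,S):
    return np.r_[R.inv().apply(np.array(q)-p)/.1,(R.inv()*S).as_rotvec()/.5]
def down(yaw,pitch=0): return Rn.from_euler("xyz",[180,0,yaw],degrees=True)
def calls(q,S,dec=2):
    "split the way to (q,S) into calls of one row each"
    p,R=pose(); out=[]
    while len(out)<15:
        r=rel(p,R,q,S); r=r/max(1,np.abs(r).max()); r=np.round(r,dec); out.append(r.tolist())
        p=p+R.apply(r[:3]*.1); R=R*Rn.from_rotvec(r[3:]*.5)
        if np.abs(rel(p,R,q,S)).max()<.02: break
    for r in out: print(r)
    print("ends",p,R.as_euler("xyz",degrees=True))
E
python3 - <<'E'
import plant; print([n for n in dir(plant) if not n.startswith("__")]); print(getattr(plant,"hold_point_z",None))
from plan import *
calls([.50,.02,.44],down(-87))
E
```

```text
['PlanningError', 'calibration', 'close_job', 'get_obs', 'hold_point_z', 'snapshot']
0.0188
[-0.92, 1.0, -0.41, 0.0, 0.0, -0.49]
[-1.0, 0.66, -0.36, 0.0, 0.0, -0.43]
[-1.0, 0.39, -0.33, 0.0, 0.0, -0.39]
[-1.0, 0.17, -0.31, 0.0, 0.0, -0.36]
[-1.0, -0.01, -0.3, 0.0, 0.0, -0.36]
[-1.0, -0.18, -0.31, 0.0, 0.0, -0.37]
[-0.34, -0.13, -0.12, 0.0, 0.0, -0.13]
ends [0.49953723 0.02015786 0.44042735] [ 1.79967378e+02  7.84948733e-02 -8.69121039e+01]
```

Request:
{"api": "step_arm", "payload": {"steps": [[[-0.92,1.0,-0.41,0,0,-0.49],[-0.92,1.0,-0.41,0,0,-0.49],[-0.92,1.0,-0.41,0,0,-0.49],[-0.92,1.0,-0.41,0,0,-0.49]]]}}

```text
clock: 0.5
tool_pos: [0.2902, -0.5031, 0.2701]
orientation: [-179.8, 0.1, -145.2]
force: [0.1, -0.5, 0.1]
opening: 0.0879
gripper_force: 0.0
```

Request:
{"api": "step_arm", "payload": {"steps": [[[-1.0,0.66,-0.36,0,0,-0.43],[-1.0,0.66,-0.36,0,0,-0.43],[-1.0,0.66,-0.36,0,0,-0.43]]]}}

```text
clock: 0.8
tool_pos: [0.3339, -0.3928, 0.3045]
orientation: [-179.9, 0.0, -132.9]
force: [0.3, -0.2, 1.0]
opening: 0.0877
gripper_force: 0.0
```

Request:
{"api": "step_arm", "payload": {"steps": [[[-1.0,0.39,-0.33,0,0,-0.39],[-1.0,0.39,-0.33,0,0,-0.39],[-1.0,0.39,-0.33,0,0,-0.39]]]}}

```text
clock: 1.1
tool_pos: [0.3744, -0.2925, 0.3382]
orientation: [-179.8, 0.1, -121.6]
force: [-0.6, -0.5, 0.0]
opening: 0.0878
gripper_force: 0.0
```

Request:
{"api": "step_arm", "payload": {"steps": [[[-1.0,0.17,-0.31,0,0,-0.36],[-1.0,0.17,-0.31,0,0,-0.36],[-1.0,0.17,-0.31,0,0,-0.36]]]}}

```text
clock: 1.4
tool_pos: [0.4132, -0.1983, 0.3689]
orientation: [-179.9, 0.1, -111.3]
force: [-0.2, 1.0, 0.7]
opening: 0.0874
gripper_force: 0.0
```

Request:
{"api": "step_arm", "payload": {"steps": [[[-1.0,-0.01,-0.3,0,0,-0.36],[-1.0,-0.01,-0.3,0,0,-0.36],[-1.0,-0.01,-0.3,0,0,-0.36]]]}}

```text
clock: 1.7
tool_pos: [0.4509, -0.1056, 0.3983]
orientation: [-179.9, 0.0, -101.0]
force: [-0.2, -1.2, -0.3]
opening: 0.0877
gripper_force: 0.0
```

Request:
{"api": "step_arm", "payload": {"steps": [[[-1.0,-0.18,-0.31,0,0,-0.37],[-1.0,-0.18,-0.31,0,0,-0.37],[-1.0,-0.18,-0.31,0,0,-0.37]]]}}

```text
clock: 2.0
tool_pos: [0.4879, -0.0112, 0.4286]
orientation: [180.0, 0.0, -90.5]
force: [0.2, -0.0, 0.1]
opening: 0.0876
gripper_force: 0.0
```

Request:
{"api": "step_arm", "payload": {"steps": [[[-0.34,-0.13,-0.12,0,0,-0.13],[-0.34,-0.13,-0.12,0,0,-0.13],[-0.34,-0.13,-0.12,0,0,-0.13],[-0.34,-0.13,-0.12,0,0,-0.13]]]}}

```text
clock: 2.4
tool_pos: [0.4993, 0.0191, 0.4399]
orientation: [179.9, -0.0, -87.0]
force: [-0.2, -0.8, 0.3]
opening: 0.0876
gripper_force: 0.0
```

Wrist look at keeper and bar.

Run:
```python
from plant import *
from h import *
np.set_printoptions(precision=4,suppress=True)
c=calibration("wrist"); p,d=snapshot("wrist"); cv2.imwrite("pics/w1.png",p[:,:,::-1]); np.save("pics/w1.npy",d)
np.savez("pics/w1c.npz",**c)
K,R,t=cam(c); print("campos",-R.T@t,"axis",R[2])
for P in((.64,.02,.267),(.436,.008,.112)): print(pix(P,c))
W=cloud(d,c)
P=W.reshape(-1,3); P=P[(P[:,0]>.622)&(P[:,0]<.67)&(P[:,2]>.22)&(P[:,2]<.31)&(abs(P[:,1])<.12)]
if len(P)>20:
    m=P.mean(0); v=np.linalg.svd(P-m,full_matrices=False)[2][0]; s=(P-m)@v; print(len(P),m,v,m+v*s.min(),m+v*s.max())
```

```text
campos [ 0.5044 -0.0629  0.5986] axis [-0.0167  0.2997 -0.9539]
[129.5265 179.6219]
[323.8163 153.3876]
1622 [0.6396 0.0175 0.2694] [-0.0253  0.9026  0.4298] [ 0.6409 -0.0285  0.2475] [0.6384 0.0604 0.2898]
```

View pics/w1.png

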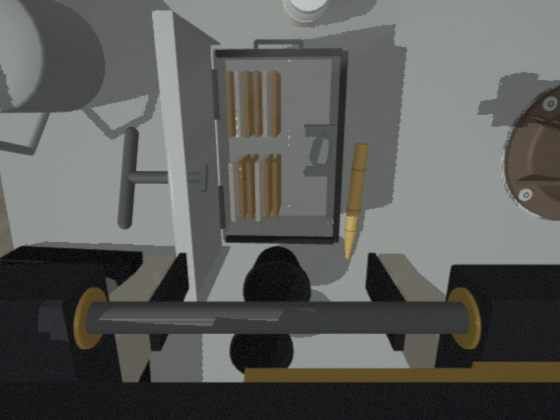

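The wrist view shows the bar from (128,130) to (126,228), with the keeper around (322,152) and its slot leaning. Now I measure the slot and compute the grasp.

```bash
cat > geo.py <<'E'
import numpy as np
C=np.array([.639,.018,.2655]); a=np.radians(3.0); TH0=1.596; PHI0=-.44
yb=np.array([-np.sin(a),np.cos(a),0]); xb=np.array([np.cos(a),np.sin(a),0]); Z=np.array([0,0,1.])
def un(th): return -np.cos(th)*xb+np.sin(th)*Z, np.sin(th)*xb+np.cos(th)*Z
u,n=un(TH0); H=C-.145*u-.054*n
def bar(th,phi,s):
    "point s along the bar from its middle (left +), bar direction"
    u,n=un(th); b=np.cos(phi)*yb-np.sin(phi)*u
    return H+.145*u+.054*n+s*b, b
E
python3 - <<'E'
from h import *
from geo import *
from plan import *
np.set_printoptions(precision=4,suppress=True)
c=dict(np.load("pics/w1c.npz")); p=cv2.cvtColor(cv2.imread("pics/w1.png"),cv2.COLOR_BGR2GRAY)[128:176,300:338]
b=cv2.resize(p,None,fx=6,fy=6,interpolation=cv2.INTER_CUBIC)
th,m=cv2.threshold(b,0,255,cv2.THRESH_OTSU); n_,l,s,ce=cv2.connectedComponentsWithStats(m)
for i in range(1,n_):
    if s[i,4]<300: continue
    r=cv2.minAreaRect(np.argwhere(l==i)[:,::-1].astype(np.float32))
    B=np.array([ray(x/6+[300,128],c,.110)[:2] for x in cv2.boxPoints(r)]); e=[B[1]-B[0],B[2]-B[1]]
    k=max(e,key=np.linalg.norm); k=k*np.sign(k[1]); print(s[i],B.mean(0),[np.linalg.norm(x) for x in e],"cw rel bin",np.arctan2(k[0],k[1])+a)
print("H",H,"shut axis",bar(0,0,0)[0])
g,bb=bar(TH0,PHI0,.03); print("grip",g,bb); T=g-[0,0,.0188]; print("TCP",T)
calls(T+[0,0,.12],down(-87)); calls(T,down(-87))
E
```

```text
[    0     0    98   288 15806] [0.4574 0.0081] [np.float64(0.02169687447150186), np.float64(0.06545007059512338)] cw rel bin -0.033562112690569315
[ 101   65   72  153 6941] [0.4355 0.0058] [np.float64(0.03394271519794656), np.float64(0.012559148599313381)] cw rel bin 0.22929924719724842
H [0.5814 0.015  0.1219] shut axis [0.4366 0.0074 0.1759]
grip [0.6379 0.0451 0.2783] [-0.0366  0.9041  0.4258]
TCP [0.6379 0.0451 0.2595]
[-0.14, -1.0, 0.43, 0.0, -0.0, -0.0]
[-0.05, -0.4, 0.17, 0.0, -0.0, -0.0]
ends [0.6379 0.0452 0.38  ] [179.9527  -0.0185 -87.0116]
[-0.1, -0.78, 1.0, 0.0, -0.0, -0.0]
[-0.09, -0.62, 0.8, 0.0, -0.0, -0.0]
ends [0.6379 0.0452 0.26  ] [179.9527  -0.0185 -87.0116]
```

Request:
{"api": "step_arm", "payload": {"jaw": 139, "steps": [[[-0.14,-1.0,0.2,0,0,0],[-0.14,-1.0,0.43,0,0,0],[-0.14,-1.0,0.43,0,0,0],[-0.14,-1.0,0.43,0,0,0]]]}}

```text
clock: 2.85
tool_pos: [0.5989, 0.0386, 0.3943]
orientation: [179.7, -0.1, -87.0]
force: [-0.5, -0.3, -0.1]
opening: 0.0615
gripper_force: 0.0
```

Request:
{"api": "step_arm", "payload": {"steps": [[[-0.05,-0.4,0.17,0,0,0],[-0.05,-0.4,0.17,0,0,0],[-0.05,-0.4,0.17,0,0,0],[-0.05,-0.4,0.17,0,0,0],[-0.05,-0.4,0.17,0,0,0]]]}}

```text
clock: 3.35
tool_pos: [0.6376, 0.0462, 0.3826]
orientation: [-179.8, 0.0, -86.9]
force: [0.0, 0.6, -0.2]
opening: 0.0399
gripper_force: 0.0
```

Run:
```python
from geo import *
from plan import *
import cv2
o=get_obs();print(o["tool_pos"],o["orientation"],o["opening"],o["joint_pos"])
p,d=snapshot("wrist"); cv2.imwrite("pics/w2.png",p[:,:,::-1])
g,bb=bar(TH0,PHI0,.03); calls(g-[0,0,.0188],down(-87))
```

```text
[0.63763467 0.04616248 0.38255843] [-1.79842088e+02  3.50067508e-02 -8.69192596e+01] 0.039866746174113975 [ 2.16097617e+01  1.40132066e+01  1.12987603e+01  1.70113755e-02
 -8.71247032e+01 -1.85298991e+01]
[0.01, 0.0, 1.0, -0.0, 0.0, 0.0]
[0.0, 0.0, 0.23, -0.01, 0.0, 0.0]
ends [0.63805867 0.04540026 0.25936374] [ 1.79859990e+02  3.76082294e-02 -8.69100420e+01]
```

View pics/w2.png

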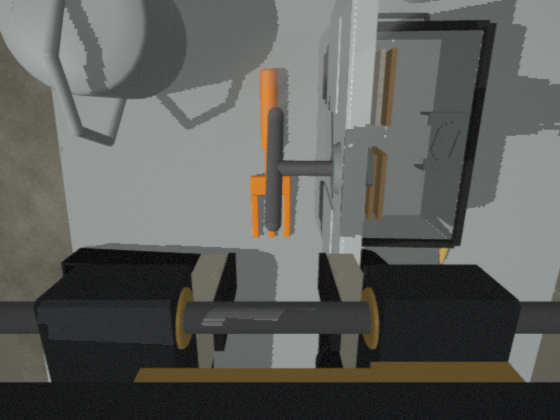

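The bar (column 273) lies between the fingers (200–235 and 320–358), and the inner finger clears the lid face. I can go down now.

Request:
{"api": "step_arm", "payload": {"steps": [[[0,0,0.25,0,0,0],[0,0,0.5,0,0,0],[0,0,0.75,0,0,0],[0,0,0.9,0,0,0],[0,0,1.0,0,0,0],[0,0,1.0,0,0,0]]]}}

```text
clock: 4.0
tool_pos: [0.6376, 0.0465, 0.28]
orientation: [179.9, -0.0, -86.9]
force: [0.4, -0.0, 1.0]
opening: 0.0398
gripper_force: 0.0
```

Request:
{"api": "step_arm", "payload": {"steps": [[[0,0,0.1,0,0,0],[0,0,0.23,0,0,0],[0,0,0.23,0,0,0],[0,0,0.23,0,0,0]]]}}

```text
clock: 4.4
tool_pos: [0.6382, 0.0465, 0.2573]
orientation: [180.0, -0.0, -86.9]
force: [-0.0, -0.5, 0.7]
opening: 0.0399
gripper_force: 0.0
```

Request:
{"api": "step_arm", "payload": {"jaw": 255, "steps": [[[0,0,0,0,0,0],[0,0,0,0,0,0],[0,0,0,0,0,0],[0,0,0,0,0,0],[0,0,0,0,0,0],[0,0,0,0,0,0],[0,0,0,0,0,0],[0,0,0,0,0,0]]]}}

```text
clock: 5.2
tool_pos: [0.6388, 0.0467, 0.2581]
orientation: [-179.9, 0.0, -86.9]
force: [2.7, 1.7, 3.6]
opening: 0.012
gripper_force: 30.0
```

```bash
cat > low.py <<'E'
from geo import *
from plan import *
def yaw(b): return np.degrees(np.arctan2(-b[1],-b[0]))
def rows(ths,p,R,off):
    for th in ths:
        q,b=bar(th,PHI0,.03); S=down(yaw(b)); r=np.round(rel(p,R,q+off,S),2)
        r[3:5]=0; print((r+0).tolist(),end=", ")
    print("\n# th",ths[-1]); return p+R.apply(r[:3]*.1), R*Rn.from_rotvec([0,0,r[5]*.5])
E
python3 - <<'E'
from low import *
p,R=pose(); off=p-bar(TH0,PHI0,.03)[0]; np.save("off.npy",off); print(off)
R=down(-86.9)
for A in ([1.57,1.53,1.49,1.45,1.41,1.37,1.33,1.29,1.25,1.20,1.15,1.10,1.05],[1.0,.95,.9,.85,.8,.75,.7,.65,.60],[.56,.52,.48,.44,.4,.37,.34,.31,.28,.25]):
    p,R=rows(A,p,R,off)
E
```

```text
[ 0.00087877  0.00158541 -0.02017812]
[0.0, 0.04, -0.01, 0.0, 0.0, 0.0], [0.0, 0.1, -0.03, 0.0, 0.0, -0.03], [0.0, 0.17, -0.05, 0.0, 0.0, -0.07], [0.0, 0.23, -0.07, 0.0, 0.0, -0.11], [0.0, 0.3, -0.08, 0.0, 0.0, -0.15], [0.0, 0.37, -0.09, 0.0, 0.0, -0.18], [0.0, 0.43, -0.1, 0.0, 0.0, -0.22], [0.0, 0.5, -0.1, 0.0, 0.0, -0.26], [0.0, 0.56, -0.1, 0.0, 0.0, -0.29], [0.0, 0.65, -0.1, 0.0, 0.0, -0.33], [0.0, 0.73, -0.1, 0.0, 0.0, -0.38], [0.0, 0.81, -0.09, 0.0, 0.0, -0.42], [0.0, 0.9, -0.07, 0.0, 0.0, -0.46], 
# th 1.05
[-0.02, 0.08, 0.01, 0.0, 0.0, -0.03], [-0.04, 0.15, 0.04, 0.0, 0.0, -0.07], [-0.06, 0.23, 0.06, 0.0, 0.0, -0.11], [-0.07, 0.31, 0.09, 0.0, 0.0, -0.14], [-0.09, 0.38, 0.13, 0.0, 0.0, -0.17], [-0.11, 0.45, 0.16, 0.0, 0.0, -0.2], [-0.13, 0.52, 0.2, 0.0, 0.0, -0.23], [-0.14, 0.59, 0.25, 0.0, 0.0, -0.25], [-0.16, 0.66, 0.3, 0.0, 0.0, -0.28], 
# th 0.6
[-0.02, 0.05, 0.04, 0.0, 0.0, -0.02], [-0.03, 0.1, 0.08, 0.0, 0.0, -0.03], [-0.05, 0.14, 0.13, 0.0, 0.0, -0.05], [-0.07, 0.19, 0.17, 0.0, 0.0, -0.06], [-0.09, 0.23, 0.22, 0.0, 0.0, -0.07], [-0.1, 0.26, 0.26, 0.0, 0.0, -0.08], [-0.11, 0.29, 0.3, 0.0, 0.0, -0.09], [-0.12, 0.32, 0.34, 0.0, 0.0, -0.1], [-0.13, 0.34, 0.38, 0.0, 0.0, -0.11], [-0.14, 0.37, 0.42, 0.0, 0.0, -0.11], 
# th 0.25
```

Request:
{"api": "step_arm", "payload": {"steps": [[[0,0.04,-0.01,0,0,0],[0,0.1,-0.03,0,0,-0.03],[0,0.17,-0.05,0,0,-0.07],[0,0.23,-0.07,0,0,-0.11],[0,0.3,-0.08,0,0,-0.15],[0,0.37,-0.09,0,0,-0.18],[0,0.43,-0.1,0,0,-0.22],[0,0.5,-0.1,0,0,-0.26],[0,0.56,-0.1,0,0,-0.29],[0,0.65,-0.1,0,0,-0.33],[0,0.73,-0.1,0,0,-0.38],[0,0.81,-0.09,0,0,-0.42],[0,0.9,-0.07,0,0,-0.46],[0,0.9,-0.07,0,0,-0.46]]]}}

```text
clock: 6.6
tool_pos: [0.5465, 0.0419, 0.2643]
orientation: [179.9, 0.1, -73.6]
force: [-2.5, 6.6, 2.6]
opening: 0.0123
gripper_force: 30.0
```

Request:
{"api": "step_arm", "payload": {"steps": [[[-0.02,0.08,0.01,0,0,-0.03],[-0.04,0.15,0.04,0,0,-0.07],[-0.06,0.23,0.06,0,0,-0.11],[-0.07,0.31,0.09,0,0,-0.14],[-0.09,0.38,0.13,0,0,-0.17],[-0.11,0.45,0.16,0,0,-0.2],[-0.13,0.52,0.2,0,0,-0.23],[-0.14,0.59,0.25,0,0,-0.25],[-0.16,0.66,0.3,0,0,-0.28],[-0.16,0.66,0.3,0,0,-0.28]]]}}

```text
clock: 7.6
tool_pos: [0.478, 0.038, 0.2332]
orientation: [179.8, 0.1, -65.7]
force: [-5.4, 1.9, 2.7]
opening: 0.0119
gripper_force: 30.0
```

Run:
```python
from low import *
from h import *
o=get_obs(); print(o["tool_pos"],o["orientation"],o["force"],o["moment"],o["opening"])
q,b=bar(.6,PHI0,.03); print("expected",q+np.load("off.npy"),yaw(b))
a1,d=snapshot("scene"); s=a1[140:280,160:360,::-1]; cv2.imwrite("pics/s2.png",cv2.resize(s,None,fx=3.5,fy=3.5,interpolation=cv2.INTER_CUBIC))
```

```text
[0.4779989  0.038019   0.23322156] [ 1.79805809e+02  5.16682138e-02 -6.56722301e+01] [-5.40639259  1.858398    2.74396246] [0.72631519 1.72961301 0.10849519] 0.011923638172226414
expected [0.48130765 0.03845484 0.23538518] -65.76626620730057
```

View pics/s2.png

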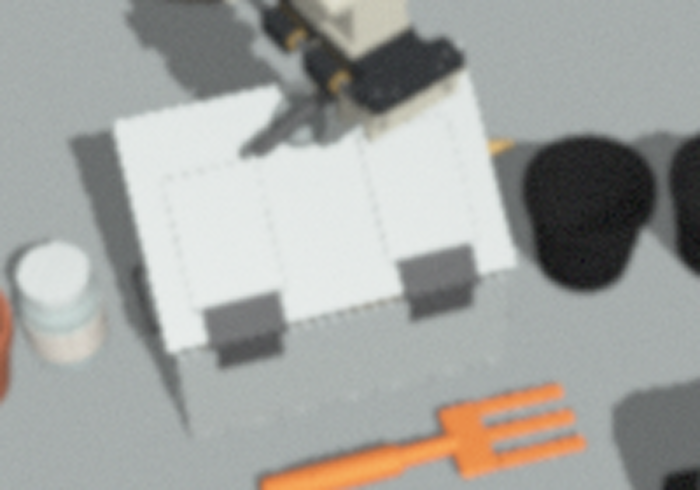

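The lid is half lowered and held at its left arm, with everything else untouched. I'll continue.

Request:
{"api": "step_arm", "payload": {"steps": [[[-0.02,0.05,0.04,0,0,-0.02],[-0.03,0.1,0.08,0,0,-0.03],[-0.05,0.14,0.13,0,0,-0.05],[-0.07,0.19,0.17,0,0,-0.06],[-0.09,0.23,0.22,0,0,-0.07],[-0.1,0.26,0.26,0,0,-0.08],[-0.11,0.29,0.3,0,0,-0.09],[-0.12,0.32,0.34,0,0,-0.1],[-0.13,0.34,0.38,0,0,-0.11],[-0.14,0.37,0.42,0,0,-0.11],[-0.14,0.37,0.42,0,0,-0.11]]]}}

```text
clock: 8.75
tool_pos: [0.4392, 0.0358, 0.1912]
orientation: [179.8, 0.1, -62.6]
force: [-5.7, 2.5, -1.0]
opening: 0.0121
gripper_force: 30.0
```

Run:
```python
from low import *
o=get_obs(); print(o["tool_pos"],o["orientation"],o["force"],o["opening"])
off=np.load("off.npy"); p,R=pose()
for t in (.25,.085): print("expected",bar(t,PHI0,.03)[0]+off)
q=bar(.25,PHI0,.03)[0]
for t in (.22,.19,.16,.14,.12,.1,.085,.06): 
    d=bar(t,PHI0,.03)[0]-q; print(t,np.round(R.inv().apply(d)/.1,3))
```

```text
[0.43923535 0.03583463 0.191187  ] [ 1.79832035e+02  6.54137035e-02 -6.25767432e+01] [-5.7200521   2.50131126 -0.98047912] 0.012079828148408057
expected [0.441578   0.0363727  0.19308501]
expected [0.42848532 0.03568654 0.16892883]
0.22 [-0.011  0.024  0.042]
0.19 [-0.022  0.047  0.085]
0.16 [-0.031  0.069  0.129]
0.14 [-0.038  0.083  0.159]
0.12 [-0.044  0.097  0.189]
0.1 [-0.05   0.109  0.219]
0.085 [-0.054  0.119  0.242]
0.06 [-0.061  0.133  0.28 ]
```

Request:
{"api": "step_arm", "payload": {"steps": [[[-0.01,0.02,0.03,0,0,0],[-0.015,0.03,0.06,0,0,0],[-0.02,0.045,0.085,0,0,0],[-0.03,0.06,0.11,0,0,0],[-0.03,0.07,0.13,0,0,0],[-0.04,0.08,0.15,0,0,0],[-0.04,0.09,0.17,0,0,0],[-0.04,0.09,0.17,0,0,0]]]}}

```text
clock: 9.55
tool_pos: [0.4298, 0.0353, 0.1745]
orientation: [179.9, 0.1, -62.6]
force: [-6.3, 2.4, -0.7]
opening: 0.0118
gripper_force: 30.0
```

Request:
{"api": "step_arm", "payload": {"steps": [[[0,0.01,0.02,0,0,0],[0,0.01,0.02,0,0,0]]]}}

```text
clock: 9.75
tool_pos: [0.4289, 0.0352, 0.1725]
orientation: [179.9, 0.1, -62.6]
force: [-6.2, 4.3, -1.3]
opening: 0.012
gripper_force: 30.0
```

Request:
{"api": "step_arm", "payload": {"steps": [[[0,0.01,0.02,0,0,0],[0,0.01,0.02,0,0,0]]]}}

```text
clock: 9.95
tool_pos: [0.428, 0.035, 0.1705]
orientation: [179.9, 0.1, -62.6]
force: [-7.9, 5.9, -0.3]
opening: 0.0118
gripper_force: 30.0
```

Request:
{"api": "step_arm", "payload": {"steps": [[[0,0.01,0.015,0,0,0],[0,0.01,0.015,0,0,0]]]}}

```text
clock: 10.15
tool_pos: [0.4274, 0.0349, 0.1691]
orientation: [179.9, 0.1, -62.6]
force: [-7.4, 7.6, -1.2]
opening: 0.0121
gripper_force: 30.0
```

Request:
{"api": "step_arm", "payload": {"steps": [[[0,0.01,0.015,0,0,0],[0,0.01,0.015,0,0,0]]]}}

```text
clock: 10.35
tool_pos: [0.4267, 0.0348, 0.1677]
orientation: [180.0, 0.1, -62.6]
force: [-6.9, 9.1, -1.1]
opening: 0.012
gripper_force: 30.0
```

Request:
{"api": "step_arm", "payload": {"steps": [[[0,0.01,0.01,0,0,0],[0,0.01,0.01,0,0,0]]]}}

```text
clock: 10.55
tool_pos: [0.4263, 0.0347, 0.1669]
orientation: [-179.9, 0.2, -62.6]
force: [-5.9, 10.8, -1.7]
opening: 0.0116
gripper_force: 30.0
```

Request:
{"api": "step_arm", "payload": {"steps": [[[-0.014,-0.007,0.01,0,0,0],[-0.014,-0.007,0.01,0,0,0]]]}}

```text
clock: 10.75
tool_pos: [0.4258, 0.0349, 0.1658]
orientation: [179.9, 0.0, -62.6]
force: [-5.5, 3.2, -0.7]
opening: 0.0121
gripper_force: 30.0
```

Request:
{"api": "step_arm", "payload": {"steps": [[[-0.004,0.005,0.012,0,0,0],[-0.004,0.005,0.012,0,0,0]]]}}

```text
clock: 10.95
tool_pos: [0.4254, 0.0349, 0.1648]
orientation: [179.9, 0.0, -62.6]
force: [-5.3, 2.9, -0.1]
opening: 0.0117
gripper_force: 30.0
```

Request:
{"api": "step_arm", "payload": {"steps": [[[-0.003,0.004,0.01,0,0,0],[-0.003,0.004,0.01,0,0,0]]]}}

```text
clock: 11.15
tool_pos: [0.4253, 0.035, 0.1644]
orientation: [180.0, 0.0, -62.6]
force: [-6.1, 2.0, 5.6]
opening: 0.0123
gripper_force: 30.0
```

Contact: 5.6 N upward and the descent has stopped, so the lug rests on the keeper. I'll release and regrasp at the middle of the bar.

Request:
{"api": "step_arm", "payload": {"jaw": 139, "steps": [[[0,0,0,0,0,0],[0,0,0,0,0,0],[0,0,0,0,0,0],[0,0,0,0,0,0],[0,0,0,0,0,0]]]}}

```text
clock: 11.65
tool_pos: [0.4257, 0.035, 0.1643]
orientation: [-180.0, -0.0, -62.6]
force: [0.5, -0.6, 0.0]
opening: 0.0393
gripper_force: 0.0
```

Request:
{"api": "step_arm", "payload": {"steps": [[[0.1,0,-0.3,0,0,0],[0.2,0,-0.7,0,0,0],[0.3,0,-1.0,0,0,0],[0.3,0,-1.0,0,0,0],[0.3,0,-1.0,0,0,0]]]}}

```text
clock: 12.15
tool_pos: [0.4396, 0.0084, 0.2646]
orientation: [-179.9, 0.0, -62.6]
force: [0.2, 0.1, 0.2]
opening: 0.0398
gripper_force: 0.0
```

Run:
```python
from low import *
from h import *
np.set_printoptions(precision=4,suppress=True)
o=get_obs(); print(o["tool_pos"],o["orientation"],o["force"])
for n in ("wrist","scene","top"):
    c=calibration(n); p,d=snapshot(n); W=cloud(d,c)
    if n=="wrist": cv2.imwrite("pics/w3.png",p[:,:,::-1])
    P=W.reshape(-1,3); k=np.linalg.norm(P[:,:2]-[.437,.009],axis=1)
    Q=P[(k<.062)&(P[:,2]>.165)&(P[:,2]<.205)]
    if len(Q)>20:
        m=np.median(Q,0); v=np.linalg.svd(Q-Q.mean(0),full_matrices=False)[2][0]; v*=np.sign(v[1]); s=(Q-m)@v
        print(n,len(Q),"bar",m,v,m+v*s.min(),m+v*s.max(),"phi",np.arctan2(v[0],v[1])+a)
    L=P[(abs(P[:,1])<.12)&(P[:,0]>.43)&(P[:,0]<.57)&(P[:,2]>.11)&(P[:,2]<.15)]
    if len(L)>100:
        A=np.c_[L[:,:2],np.ones(len(L))]; f=np.linalg.lstsq(A,L[:,2],rcond=None)[0]; print(" lid slope -> angle",-f[0],len(L))
```

```text
[0.4396 0.0084 0.2646] [-179.9234    0.0165  -62.5995] [0.1942 0.1202 0.2222]
wrist 2492 bar [0.443  0.0016 0.1937] [-0.4557  0.8894  0.0351] [ 0.4633 -0.0381  0.1921] [0.4187 0.0489 0.1955] phi -0.4211570382004125
 lid slope -> angle 0.07495816251602448 45716
scene 186 bar [0.4441 0.0086 0.1907] [-0.4526  0.8906  0.045 ] [ 0.4656 -0.0336  0.1885] [0.4212 0.0537 0.1929] phi -0.41783160321174523
 lid slope -> angle 0.07988119720699016 3888
 lid slope -> angle 0.08257664966719123 3007
```

View pics/w3.png

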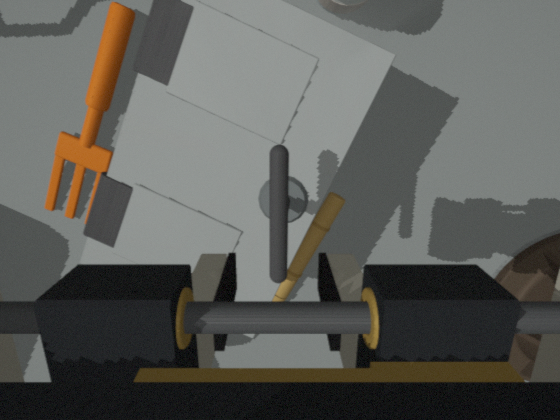

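The lid rests at 0.08 rad with the lug on the keeper and the handle at -0.42, and the bar (276,210) is centred between the fingers. I'll grip the middle.

Request:
{"api": "step_arm", "payload": {"steps": [[[0.01,-0.01,0.4,0,0,0],[0.01,-0.01,0.7,0,0,0],[0.01,-0.01,0.9,0,0,0],[0.01,-0.01,0.96,0,0,0],[0.01,-0.01,0.96,0,0,0]]]}}

```text
clock: 12.8
tool_pos: [0.4402, 0.0078, 0.1675]
orientation: [179.8, -0.0, -62.5]
force: [0.4, -0.1, 0.5]
opening: 0.04
gripper_force: 0.0
```

Request:
{"api": "step_arm", "payload": {"jaw": 255, "steps": [[[0,0,0,0,0,0],[0,0,0,0,0,0],[0,0,0,0,0,0],[0,0,0,0,0,0],[0,0,0,0,0,0],[0,0,0,0,0,0]]]}}

```text
clock: 13.4
tool_pos: [0.4392, 0.0071, 0.1686]
orientation: [179.8, 0.0, -62.6]
force: [-6.4, -1.6, 7.0]
opening: 0.0119
gripper_force: 30.4
```

Request:
{"api": "step_arm", "payload": {"steps": [[[0,0,0,0,0,0.1],[0,0,0,0,0,0.2],[0,0,0,0,0,0.3],[0,0,0,0,0,0.4],[0,0,0,0,0,0.5],[0,0,0,0,0,0.6],[0,0,0,0,0,0.6]]]}}

```text
clock: 14.1
tool_pos: [0.4391, 0.0071, 0.1681]
orientation: [179.8, -0.1, -79.8]
force: [-5.1, -2.3, 2.6]
opening: 0.0124
gripper_force: 30.3
```

Request:
{"api": "step_arm", "payload": {"steps": [[[0,0,0,0,0,0.1],[0,0,0,0,0,0.2],[0,0,0,0,0,0.3],[0,0,0,0,0,0.4],[0,0,0,0,0,0.5],[0,0,0,0,0,0.6],[0,0,0,0,0,0.7],[0,0,0,0,0,0.7]]]}}

```text
clock: 14.9
tool_pos: [0.4388, 0.0069, 0.1672]
orientation: [179.8, -0.1, -99.8]
force: [-2.9, -3.9, -7.0]
opening: 0.0123
gripper_force: 30.0
```

Request:
{"api": "step_arm", "payload": {"steps": [[[0,0,0.01,0,0,0],[0,0,0.02,0,0,0],[0,0,0.02,0,0,0]]]}}

```text
clock: 15.2
tool_pos: [0.438, 0.0069, 0.1651]
orientation: [179.7, -0.1, -99.7]
force: [-6.9, -3.2, -3.9]
opening: 0.0123
gripper_force: 30.0
```

The lug is in the slot: the hand now carries the lid's weight and it is going down freely. I'll keep going down gently.

Request:
{"api": "step_arm", "payload": {"steps": [[[0,0.01,0.01,0,0,0],[0,0.015,0.02,0,0,0],[0,0.018,0.03,0,0,0],[0,0.018,0.03,0,0,0]]]}}

```text
clock: 15.6
tool_pos: [0.4372, 0.007, 0.163]
orientation: [179.8, -0.1, -99.7]
force: [-6.6, -6.8, 0.8]
opening: 0.0123
gripper_force: 30.0
```

Request:
{"api": "step_arm", "payload": {"steps": [[[0,0.005,0.01,0,0,0],[0,0.008,0.02,0,0,0],[0,0.008,0.02,0,0,0]]]}}

```text
clock: 15.9
tool_pos: [0.4367, 0.007, 0.1614]
orientation: [179.9, -0.2, -99.7]
force: [-6.9, -6.5, 3.4]
opening: 0.012
gripper_force: 30.0
```

Request:
{"api": "step_arm", "payload": {"steps": [[[0,0.004,0.01,0,0,0],[0,0.006,0.015,0,0,0],[0,0.006,0.015,0,0,0]]]}}

```text
clock: 16.2
tool_pos: [0.4363, 0.007, 0.1603]
orientation: [179.9, -0.2, -99.7]
force: [-8.8, -7.9, 6.4]
opening: 0.0122
gripper_force: 30.0
```

Request:
{"api": "step_arm", "payload": {"steps": [[[0.01,0.01,0.01,0,0,0],[0.01,0.015,0.02,0,0,0],[0.01,0.015,0.02,0,0,0]]]}}

```text
clock: 16.5
tool_pos: [0.4358, 0.007, 0.1589]
orientation: [-180.0, -0.1, -99.6]
force: [-6.1, -5.9, 8.3]
opening: 0.0121
gripper_force: 30.0
```

Request:
{"api": "step_arm", "payload": {"steps": [[[0.01,0.01,0.01,0,0,0],[0.01,0.01,0.02,0,0,0],[0.01,0.01,0.02,0,0,0]]]}}

```text
clock: 16.8
tool_pos: [0.4353, 0.0068, 0.1573]
orientation: [-179.9, 0.0, -99.6]
force: [-6.7, -2.4, 10.5]
opening: 0.0117
gripper_force: 30.0
```

Request:
{"api": "step_arm", "payload": {"steps": [[[0,0.008,0.01,0,0,0],[0,0.008,0.01,0,0,0],[0,0.008,0.01,0,0,0]]]}}

```text
clock: 17.1
tool_pos: [0.4351, 0.0069, 0.1567]
orientation: [-179.8, 0.0, -99.6]
force: [-5.7, -3.8, 10.5]
opening: 0.0121
gripper_force: 30.0
```

Request:
{"api": "step_arm", "payload": {"steps": [[[0,0.003,0.01,0,0,0],[0,0.003,0.01,0,0,0],[0,0.003,0.01,0,0,0]]]}}

```text
clock: 17.4
tool_pos: [0.4351, 0.0069, 0.1564]
orientation: [-179.8, 0.0, -99.6]
force: [-8.7, -4.1, 18.1]
opening: 0.0123
gripper_force: 30.0
```

The lid is at its stop (18 N). I'll turn clockwise while pressing.

Request:
{"api": "step_arm", "payload": {"steps": [[[0,0,0,0,0,0.08],[0,0,0,0,0,0.16],[0,0,0,0,0,0.24],[0,0,0,0,0,0.32],[0,0,0,0,0,0.4],[0,0,0,0,0,0.4]]]}}

```text
clock: 18.0
tool_pos: [0.4352, 0.0069, 0.1564]
orientation: [-179.8, 0.1, -111.1]
force: [-7.6, -3.9, 18.9]
opening: 0.0122
gripper_force: 30.0
```

```bash
python3 -c "
from plant import *
o=get_obs();print(o['force'],o['moment'],o['joint_pos'],o['tool_pos'])"
```

```text
[-7.62544913 -3.88922214 18.88771375] [-1.46870673  2.65124587  0.08986944] [ 27.16118065   0.89830683 -34.15358728   0.14180524 -54.77534424
 -48.375316  ] [0.43522021 0.00686977 0.15642227]
```

Request:
{"api": "step_arm", "payload": {"steps": [[[0,0,0,0,0,0.1],[0,0,0,0,0,0.2],[0,0,0,0,0,0.3],[0,0,0,0,0,0.4],[0,0,0,0,0,0.5],[0,0,0,0,0,0.6],[0,0,0,0,0,0.7],[0,0,0,0,0,0.8],[0,0,0,0,0,0.8]]]}}

```text
clock: 18.9
tool_pos: [0.4354, 0.0068, 0.1564]
orientation: [-179.8, 0.1, -134.1]
force: [-6.2, -4.4, 17.0]
opening: 0.0118
gripper_force: 30.0
```

Request:
{"api": "step_arm", "payload": {"steps": [[[0,0,0,0,0,0.1],[0,0,0,0,0,0.2],[0,0,0,0,0,0.3],[0,0,0,0,0,0.4],[0,0,0,0,0,0.5],[0,0,0,0,0,0.6],[0,0,0,0,0,0.7],[0,0,0,0,0,0.7]]]}}

```text
clock: 19.7
tool_pos: [0.4355, 0.0067, 0.1564]
orientation: [-179.9, 0.2, -154.1]
force: [-5.7, -6.1, 16.4]
opening: 0.0123
gripper_force: 30.0
```

```bash
python3 -c "
from plant import *
o=get_obs();print(o['force'],o['moment'],o['joint_pos'],o['orientation'])"
```

```text
[-5.68489216 -6.05985394 16.41609328] [-2.21019069  1.97919351  0.04796097] [ 27.14612227   0.90939704 -34.15480686   0.17794065 -54.75451753
 -91.36666599] [-179.85871528    0.18457027 -154.11785986]
```

Request:
{"api": "step_arm", "payload": {"steps": [[[0,0,0,0,0,0.05],[0,0,0,0,0,0.1],[0,0,0,0,0,0.14],[0,0,0,0,0,0.14],[0,0,0,0,0,0.14]]]}}

```text
clock: 20.2
tool_pos: [0.4355, 0.0067, 0.1564]
orientation: [-179.9, 0.2, -158.0]
force: [-5.5, -5.8, 17.4]
opening: 0.0121
gripper_force: 30.0
```

```bash
python3 -c "
from plant import *
o=get_obs();print(o['force'],o['moment'],o['orientation'])"
```

```text
[-5.46147794 -5.7913704  17.40103215] [-2.21943855  1.94127175  0.03885285] [-179.87109456    0.1954694  -158.0317239 ]
```

Request:
{"api": "step_arm", "payload": {"steps": [[[0,0,0,0,0,0.06],[0,0,0,0,0,0.06],[0,0,-0.005,0,0,0.06],[0,0,-0.01,0,0,0.06],[0,0,-0.015,0,0,0.06],[0,0,-0.015,0,0,0.06]]]}}

```text
clock: 20.8
tool_pos: [0.4357, 0.0067, 0.1573]
orientation: [-179.9, 0.2, -159.7]
force: [-1.2, -6.7, 8.9]
opening: 0.0123
gripper_force: 30.3
```

Request:
{"api": "step_arm", "payload": {"jaw": 139, "steps": [[[0,0,0,0,0,0],[0,0,0,0,0,0],[0,0,0,0,0,0],[0,0,0,0,0,0],[0,0,0,0,0,0]]]}}

```text
clock: 21.3
tool_pos: [0.4339, 0.0074, 0.1553]
orientation: [180.0, 0.0, -159.9]
force: [0.0, -0.3, 0.2]
opening: 0.0386
gripper_force: 0.0
```

Request:
{"api": "step_arm", "payload": {"steps": [[[0,0,-0.3,0,0,0],[0,0,-0.7,0,0,0],[0,0,-1.0,0,0,0],[0,0,-1.0,0,0,0],[0,0,-1.0,0,0,0]]]}}

```text
clock: 21.8
tool_pos: [0.4339, 0.0074, 0.2557]
orientation: [180.0, 0.1, -160.0]
force: [0.0, -0.3, -1.4]
opening: 0.0399
gripper_force: 0.0
```

Run:
```python
from low import *
from h import *
np.set_printoptions(precision=4,suppress=True)
o=get_obs(); print(o["tool_pos"],o["orientation"],o["force"])
for n in ("wrist","scene","top"):
    c=calibration(n); p,d=snapshot(n); W=cloud(d,c)
    if n=="wrist": cv2.imwrite("pics/w4.png",p[:,:,::-1])
    P=W.reshape(-1,3); k=np.linalg.norm(P[:,:2]-[.437,.009],axis=1)
    Q=P[(k<.062)&(P[:,2]>.155)&(P[:,2]<.195)]
    if len(Q)>20:
        m=np.median(Q,0); v=np.linalg.svd(Q-Q.mean(0),full_matrices=False)[2][0]; v*=np.sign(v[0]); print(n,len(Q),"bar",m,v,"phi",np.arctan2(v[0],v[1])+a)
    L=P[(abs(P[:,1])<.12)&(P[:,0]>.43)&(P[:,0]<.57)&(P[:,2]>.11)&(P[:,2]<.15)]
    if len(L)>100:
        A=np.c_[L[:,:2],np.ones(len(L))]; f=np.linalg.lstsq(A,L[:,2],rcond=None)[0]; print(" lid angle",-f[0],len(L))
```

```text
[0.4339 0.0074 0.2557] [ 179.9683    0.0893 -159.9505] [ 0.0331 -0.3277 -1.3925]
wrist 2445 bar [0.4308 0.0038 0.1841] [ 0.9289  0.3701 -0.0089] phi 1.244018387565902
 lid angle 0.003711499254673813 23838
scene 157 bar [0.442  0.008  0.1813] [ 0.9296  0.3684 -0.0128] phi 1.245784208941162
 lid angle 0.010312813918358008 3656
top 34 bar [0.474  0.0245 0.1815] [ 0.9961 -0.0002  0.088 ] phi 1.6233595777075085
 lid angle 0.01128141403149438 4118
```

View pics/w4.png

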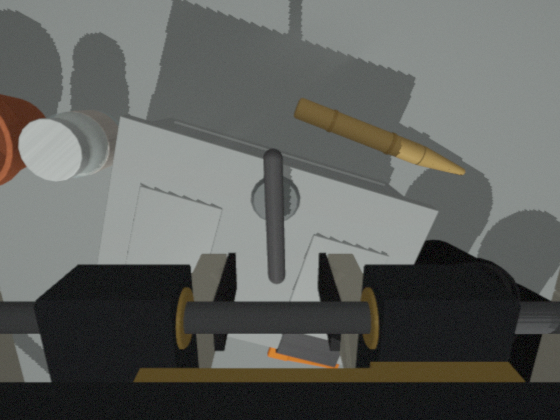

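The lid lies flat at about 0.01 rad. The bar, from (272,155) to (277,280), is turned to 1.245 rad and the gripper is clear, so I'm handing in.

```bash
python3 -c "
from plant import *
print(close_job())"
```

```text
the job is handed in; nothing more can be done
None
```

The seed bin is shut and the job handed in (the verdict was not shown): the lid is held down at about 0.01 rad, the T-handle is turned to about 1.245 rad, the gripper is clear, and I touched none of the bystanders.

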